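# Load a kiln shelf with a two-tier test firing

### The arm

A 6-joint arm with a two-finger parallel gripper is mounted at the origin on the work surface. World frame = base frame: x ahead of the robot, y to its left, z up, the work surface at z = 0. Lengths are in m, angles in degrees, forces in N, time in s.
With the tool pointing down it reaches from about 0.325 to 0.75 m from the base axis. Payload 7.6 kg.
Tool frame: the origin (TCP) lies on the centre line of the jaws, within the pads' length; the fingertips stand 8 mm ahead of it and the grasp point (between the pads) lies 11 mm behind it; y points along the fingers, x is the direction in which the jaws open and shut, and the axes are right-handed (so a half turn about y gives the same grasp; the last joint's range is limited). The gripper opens to 85 mm and grips with 20 to 120 N. Pads are 22 mm wide; open, the fingers measure 114 mm over their backs; the gripper's body (76 mm by 85 mm) begins 54 mm behind the grasp point. The pads swing forward as they close: fully open they stand 13 mm farther back than shut.
Start: joints at [63.467, 2.991, 80.254, -0, 96.75, -4.028], TCP at [0.201, 0.485, 0.239] pointing down, gripper open.
Joint ranges: [-166.34, 166.34], [-52.06, 124.39], [6.96, 135.62], [-60.46, 240.46], [14.63, 156.25], [-167.68, 167.68]. Speed limits (degrees/s): [147.25, 147.25, 172.46, 180, 180, 180].

### API

Orientations are given as [roll, pitch, yaw] about the fixed x, y, z axes, in that order (R = Rz(yaw) Ry(pitch) Rx(roll)).
In Python, from station import monitor, vision, robot gives the robot as it stands.
- The arm moves only by the shell command python3 -m pendant 'ROWS' [OPENING] [FORCE]. ROWS is JSON, a list of rows, each an object with "offset": the shift along the world's x, y, z in cm, a list of three; "yaw": the turn about the world's z in rad. In form: [{"offset": [tx, ty, tz], "yaw": yaw}, ...]. A call has 1 to 8 rows; each row is the pose to reach, as a shift and turn from the pose measured when the call began; what a row does not reach only later rows make up. A row lasts 1/8 s, in which the tool goes at most 62.5 mm and 10.7 degrees, less where a joint would pass 70% of its speed; a pose out of reach is approached as far as the arm can. A call with a gripper value outside its range is refused whole. OPENING is the closure, from -1 (fully open) to 1 (shut), so that 0 is half open, set as the call begins (- or left out, the last holds). The fingers move at their own pace and stop on an object; FORCE is the grip in N (left out, the last holds). Time passes only in rows, so rows that repeat a pose let the fingers close. It gives the time, the measured TCP pose, the force and the opening at its end, in the units of the state.
- monitor.get_state(): the state, without advancing time (a new reading comes with each control period).
- vision.grab_frame(name): name is "scene" or "side" or "wrist"; returns a dict with "img" (480x640x3 uint8, blue, green, red), "camera_matrix" (3x3 intrinsics, pixels), "extrinsics" (4x4, takes a point from camera to world coordinates); the wrist camera has in their place "T_tool_cam" (4x4, takes a point from camera to tool coordinates, whose origin is the TCP and whose axes are the tool frame's). Camera axes: x right, y down, z forward; pixel columns grow to the right and rows downward; lengths in m; the calibration is good to about 2 mm. A picture is of the moment at which its call begins: read the wrist's pose just before it. There is no depth.
- robot.sign_off(): hands the job in, once; it reports no verdict.
The state is a dict: "t": time; "joint_pos": joint angles; "dq": joint speeds; "effort": joint torques, N m; "tcp_pos": TCP position; "orientation": TCP orientation; "wrist_force": force on the tool from outside, world axes, zero at the start; "wrist_torque": the same for the moment, N m; "width": finger opening in m.
Only numpy, scipy, OpenCV 4.12 (cv2) and the standard library are available. Lean on these libraries where they do the work, as an engineer would, in place of code of your own. Each camera call takes 0.05 s, during which the arm holds its last target. There are 200 camera calls.

### The job

Load the kiln shelf for a test firing: stand the cone pack on the shelf midway between the two tall posts, lay the long slab across the tops of both posts as a bridge, centred over them, and stand the cup upright on the middle of that bridge. Also set the dish upright and centred on top of the low prop. The pots are brittle, so set them down gently, and leave the vase that already stands on the shelf and the short slab on the ware board where they are.

Things in the scene. Friction and masses are not known exactly. Their poses are not given: they have to be found in the camera images.
- kiln_shelf: Fixed buff refractory slab lying on the table, 300 along its x, 200 along its y, 16 mm thick, carrying two fixed square posts, 36 x 36 mm and 66 mm tall, whose centres are at y = +60 and y = -60 mm, x = 0 (clear gap between them 84 mm). Origin: centre of the slab's underside, so midway between the posts; z up. Slab top at z = 16 mm, post tops at z = 82 mm.
- low_prop: Fixed low square block of the same buff refractory, 44 x 44 mm and 30 mm tall, standing on the kiln shelf about 110 mm from the post line, on one side of it or the other (the vase stands on the opposite side). Origin: centre of its underside, z up; top at z = 30 mm.
- vase: Loose unglazed vase with a narrow neck, round, widest diameter 60 mm, 80 mm tall, standing on the kiln shelf across the posts from the low prop; not to be disturbed. Origin: centre of its underside, z up.
- ware_board: Fixed plywood board lying on the table, 230 along its x, 370 along its y, 12 mm thick; the four things to be moved and the short slab start on it. In its frame the long slab lies along x at about y = +122 mm, the others at about x = +-70, y = -15 and -125 mm in any order. Origin: centre of its underside, z up.
- bridge: Loose long buff refractory slab, 180 along its x, 56 wide along its y, 16 mm thick, about 0.32 kg. Origin: centre of its underside, z up.
- short_slab: Loose short buff slab, 56 along its x, 76 along its y, 16 mm thick, too short to span the posts; not needed, stays on the ware board. Origin: centre of its underside, z up.
- cone_pack: Loose cone pack: a pale clay block 28 along its x, 50 along its y, 24 mm tall, with a row (along y) of three slim cones on top, 50 mm tall over all, about 0.09 kg. Grip the block across its 28 mm. Origin: centre of the block's underside, z up.
- cup: Loose unglazed straight-sided cup without handle, round, foot 52 mm, rim 62 mm in diameter, 70 mm tall, wall 4 mm, open at the top, about 0.16 kg. Origin: centre of its underside, z up.
- dish: Loose unglazed shallow dish, round, foot 44 mm, rim 66 mm in diameter, 36 mm tall, wall 5 mm, open at the top, about 0.11 kg. Its side is nearly straight from 10 mm up (62 mm) to the rim. Origin: centre of its underside, z up.
Mind the look-alikes: they are no part of the job. What is shaped like the bridge but green or red is not meant.

How it is judged:
By the outcome, as a careful person would: the job done as asked, in the order asked, and still so for the second after the job is handed in, with the robot touching nothing.
It also fails if it takes over 120 s, if anything falls off the work surface, if the arm or the gripper's body presses on something with over 40 N, if the wrist force passes 120 N, or if a joint passes its speed limit or range.

## Working session

There is one attempt and no reset: what is moved stays moved. The work goes in short steps, Python scripts to look and compute and a shell command to move; the robot and the scene stay as the last step left them, time stands still between calls to the robot, and variables do not carry over. Pictures are saved under pics/ and viewed, about 12 in all and at most 16, crops included, and the job is handed in when it is done.

```bash
mkdir -p pics; ls
cat > h.py <<'E'
import numpy as np, cv2
from station import monitor, vision, robot
from scipy.spatial.transform import Rotation as R
def grab(name):
    s=monitor.get_state(); f=vision.grab_frame(name)
    if name=='wrist':
        T=np.eye(4); T[:3,:3]=R.from_euler('xyz',s['orientation'],degrees=True).as_matrix(); T[:3,3]=s['tcp_pos']
        E=T@np.array(f['T_tool_cam'])
    else: E=np.array(f['extrinsics'])
    return f['img'],np.array(f['camera_matrix']),E
def save(name,fn):
    im,K,E=grab(name); cv2.imwrite(f'pics/{fn}.png',im); np.savez(f'pics/{fn}.npz',K=K,E=E)
def px(fn,pts,z):
    d=np.load(f'pics/{fn}.npz');K,E=d['K'],d['E']; out=[]
    z=np.broadcast_to(z,(len(pts),))
    for (u,v),zz in zip(pts,z):
        r=E[:3,:3]@np.linalg.solve(K,[u,v,1.]); t=(zz-E[2,3])/r[2]; out.append(E[:3,3]+t*r)
    return np.array(out)
def proj(fn,P):
    d=np.load(f'pics/{fn}.npz');K,E=d['K'],d['E']
    q=(np.array(P)-E[:3,3])@E[:3,:3]@K.T; return q[:,:2]/q[:,2:]
E
python3 - <<'E'
from h import *
print(monitor.get_state())
save('scene','s0');save('side','d0');save('wrist','w0')
for n in('s0','d0','w0'): print(np.load(f'pics/{n}.npz')['E'].round(3))
E
```

```text
pics
{'t': 0.0, 'joint_pos': array([ 6.34654275e+01,  3.02665053e+00,  8.03155128e+01, -4.90286937e-04,
        9.67468533e+01, -4.02795705e+00]), 'dq': array([0.00667827, 0.10355941, 0.07756537, 0.12447564, 0.02567154,
       0.0661587 ]), 'effort': array([ 7.39857060e-04, -3.81673694e+01, -3.60178149e+01,  1.13897725e-04,
        6.10896677e-03, -9.75158514e-06]), 'tcp_pos': array([0.20081663, 0.48476157, 0.23845562]), 'orientation': array([-8.99942330e+01,  8.88309916e-02,  6.74933318e+01]), 'wrist_force': array([-0.96478263,  0.08285484, -0.03321971]), 'wrist_torque': array([ 0.0313879 , -0.01366543, -0.0248487 ]), 'width': 0.08532566112813372}
[[ 0.589  0.657 -0.471  0.873]
 [ 0.808 -0.475  0.348 -0.234]
 [ 0.005 -0.586 -0.81   0.813]
 [ 0.     0.     0.     1.   ]]
[[ 0.858 -0.243  0.453 -0.03 ]
 [-0.514 -0.432  0.741 -0.652]
 [ 0.015 -0.869 -0.495  0.554]
 [ 0.     0.     0.     1.   ]]
[[ 0.383  0.884  0.268  0.131]
 [ 0.924 -0.366 -0.112  0.514]
 [-0.001  0.29  -0.957  0.372]
 [ 0.     0.     0.     1.   ]]
```

View pics/s0.png

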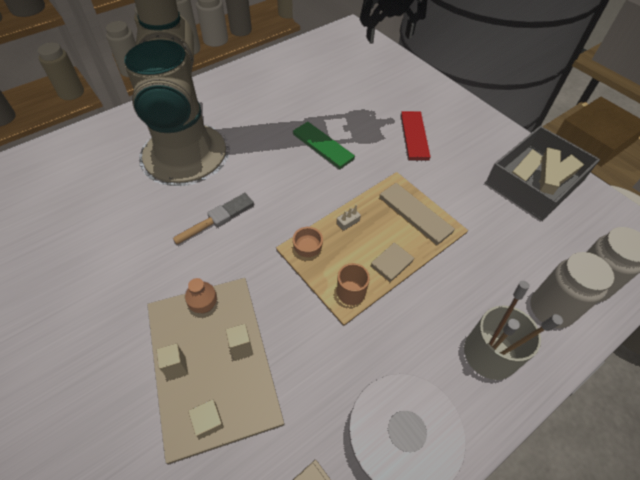

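View pics/d0.png

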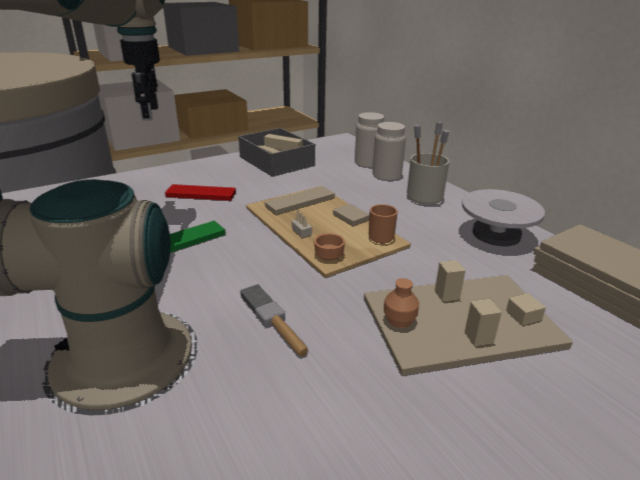

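The scene view shows the ware board (centre about 372,245). On it are the buff long slab (415,212), the short slab (392,261), the cone pack (348,217), the dish (307,241) and the cup (352,283). The shelf (about 212,365) carries two tall posts (170,360 and 238,340), the low prop (206,417) and the vase (200,296).
Three slabs could be the bridge: green (323,145), red (415,135) and buff (415,212). The buff one on the board fits the description. I'll enlarge both areas to confirm.

Run:
```python
import cv2
im=cv2.imread('pics/s0.png')
cv2.imwrite('pics/c1.png',cv2.resize(im[165:325,270:475],None,fx=3.75,fy=3.75,interpolation=cv2.INTER_CUBIC))
cv2.imwrite('pics/c2.png',cv2.resize(im[265:465,140:290],None,fx=3,fy=3,interpolation=cv2.INTER_CUBIC))
```

```text
(no output)
```

View pics/c1.png

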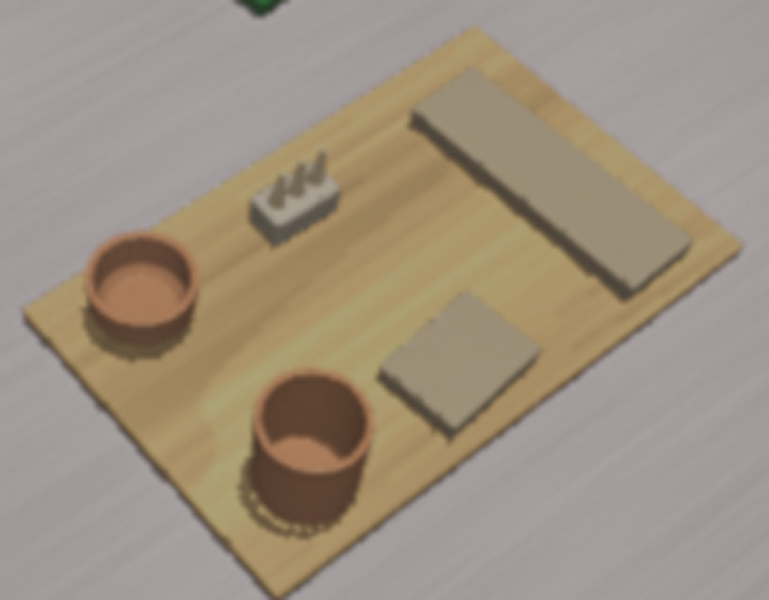

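View pics/c2.png

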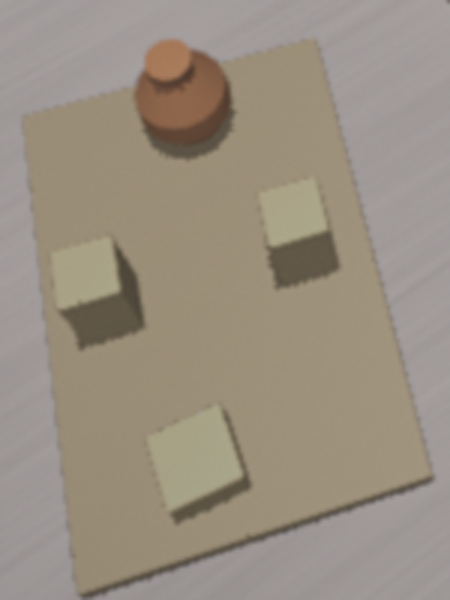

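The crops confirm it. The bridge is the buff slab with top corners at (412,112), (475,68), (690,240) and (627,290) in crop 1. The short slab, cone pack, dish and cup are all clear. In crop 2 the posts are centred at (86,272) and (293,213), the prop at (196,458) and the vase neck at (168,60).

Run:
```python
from h import *
a=lambda p:np.array(p)/3.75+[270,165]
b=lambda p:np.array(p)/3+[140,265]
L={'board':(a([(25,312),(475,30),(742,245),(278,598)]),.012),
'bridge':(a([(412,112),(475,68),(690,240),(627,290)]),.028),
'short':(a([(380,372),(462,290),(540,350),(450,430)]),.028),
'cone':(a([(250,205),(312,168),(340,195),(275,232)]),.036),
'dish':(a([(142,275)]),.048),'cup':(a([(313,421)]),.082),
'shelf':(b([(22,117),(315,40),(432,475),(80,587)]),.016),
'postL':(b([(50,252),(112,237),(122,292),(60,308)]),.082),
'postR':(b([(258,193),(315,178),(328,232),(268,248)]),.082),
'prop':(b([(147,436),(220,404),(245,475),(172,512)]),.046),'vase':(b([(168,60)]),.096)}
for k,(p,z) in L.items():
    P=px('s0',p,z); print(k,(P.mean(0)*1000).round(0), np.hypot(*P.mean(0)[:2]).round(3))
    if len(p)==4:
        e=np.roll(P,-1,0)-P; print('   len',(np.linalg.norm(e,axis=1)*1000).round(),'ang',np.degrees(np.arctan2(e[:,1],e[:,0])).round(1))
print(proj('d0',[px('s0',L[k][0],L[k][1]).mean(0) for k in L]).round())
```

```text
board [506. 211.  12.] 0.548
   len [364. 224. 367. 225.] ang [  92.     2.6  -87.8 -178. ]
bridge [511. 330.  28.] 0.608
   len [ 57. 175.  56. 174.] ang [  94.2    3.4  -86.4 -176.3]
short [578. 197.  28.] 0.61
   len [76. 57. 76. 51.] ang [ 100.9    8.   -83.5 -172.4]
cone [441. 189.  36.] 0.48
   len [47. 26. 48. 24.] ang [ 90.3   1.  -91.5 179. ]
dish [439.  80.  48.] 0.446
cup [582.  83.  82.] 0.588
shelf [ 535. -211.   16.] 0.575
   len [198. 295. 196. 294.] ang [  71.3  -18.2 -109.2  162.1]
postL [ 516. -267.   82.] 0.582
   len [35. 34. 34. 34.] ang [  68.8  -16.7 -110.6  164.5]
postR [ 554. -155.   82.] 0.575
   len [34. 35. 35. 35.] ang [  70.2  -18.8 -110.1  159.7]
prop [ 629. -265.   46.] 0.683
   len [42. 42. 41. 43.] ang [ 78.2  -9.8 -99.2 170.7]
vase [ 430. -168.   96.] 0.462
[[324. 222.]
 [302. 197.]
 [353. 212.]
 [305. 223.]
 [330. 240.]
 [385. 210.]
 [462. 314.]
 [487. 305.]
 [453. 265.]
 [527. 301.]
 [405. 282.]]
```

```bash
python3 -m pendant '[{"offset":[4,-5,0],"yaw":-0.16},{"offset":[8,-10,0],"yaw":-0.33},{"offset":[12,-15,-1],"yaw":-0.5},{"offset":[16,-20,-3],"yaw":-0.67},{"offset":[20,-25,-5],"yaw":-0.84},{"offset":[24,-29.6,-7],"yaw":-1.0},{"offset":[24,-29.6,-8],"yaw":-1.16},{"offset":[24,-29.6,-8],"yaw":-1.16}]' -1 40
python3 - <<'E'
from h import *
save('wrist','w1')
E
```

```text
t: 1.15
tcp_pos: [0.4405, 0.1878, 0.1572]
orientation: [-90.0, 0.2, 1.0]
wrist_force: [-1.4, 0.9, -0.0]
width: 0.0855
```

View pics/w1.png

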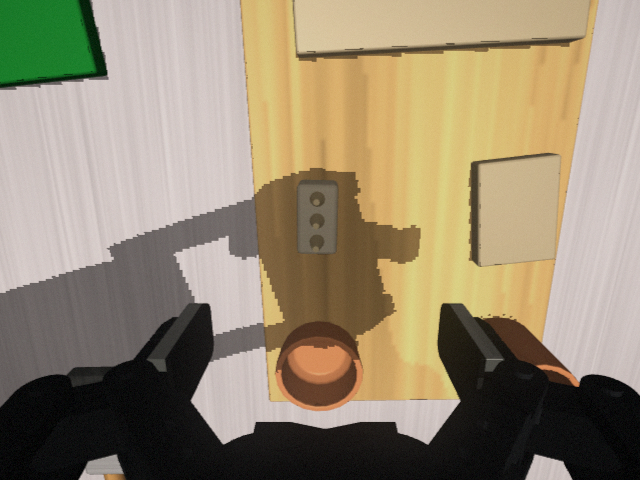

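The wrist view shows the cone pack block top at (297..338, 181..254), the dish rim centred at about (320,367), the short slab at (515,210) and the bridge edge at the top from (297,53) to (585,37).

Run:
```python
from h import *
P=px('w1',[(297,181),(338,181),(337,254),(296,254)],.036);print(P.round(4),P.mean(0).round(4))
print('bridge edge',px('w1',[(297,53),(585,37)],.028).round(4))
P=px('w1',[(320,368)],.048);print('dish',P.round(4))
P=px('w1',[(479,163),(559,154),(555,259),(480,265)],.028);print('short',P.mean(0).round(4))
```

```text
[[0.4194 0.2233 0.036 ]
 [0.4465 0.2238 0.036 ]
 [0.4472 0.1726 0.036 ]
 [0.4185 0.1721 0.036 ]] [0.4329 0.1979 0.036 ]
bridge edge [[0.4192 0.3018 0.028 ]
 [0.5958 0.3136 0.028 ]]
dish [[0.4366 0.088  0.048 ]]
short [0.5727 0.2029 0.028 ]
```

```bash
python3 -m pendant '[{"offset":[-0.4,0.7,-2],"yaw":0},{"offset":[-0.4,0.7,-5],"yaw":0},{"offset":[-0.4,0.7,-7],"yaw":0},{"offset":[-0.4,0.7,-7],"yaw":0},{"offset":[-0.4,0.7,-7],"yaw":0}]'
python3 - <<'E'
from h import *
save('wrist','w2'); save('scene','s2');save('side','d2')
im=cv2.imread('pics/w2.png')
a=cv2.resize(cv2.imread('pics/s2.png')[170:270,290:410],(600,500),interpolation=cv2.INTER_CUBIC)
cv2.imwrite('pics/w2.png',im)
P=[[.433,.198,.036],[.441,.189,.036]];print(proj('w2',P))
s=monitor.get_state();print(s['tcp_pos'],s['orientation'])
E
```

```text
t: 1.82
tcp_pos: [0.4369, 0.1966, 0.0899]
orientation: [-90.0, 0.0, 1.3]
wrist_force: [0.8, 0.1, -0.2]
width: 0.0855
[[320.29196434 267.16513425]
 [335.1422603  283.43413598]]
[0.43704669 0.19618559 0.08965179] [-8.99622127e+01  3.03720105e-02  1.22144472e+00]
```

View pics/w2.png

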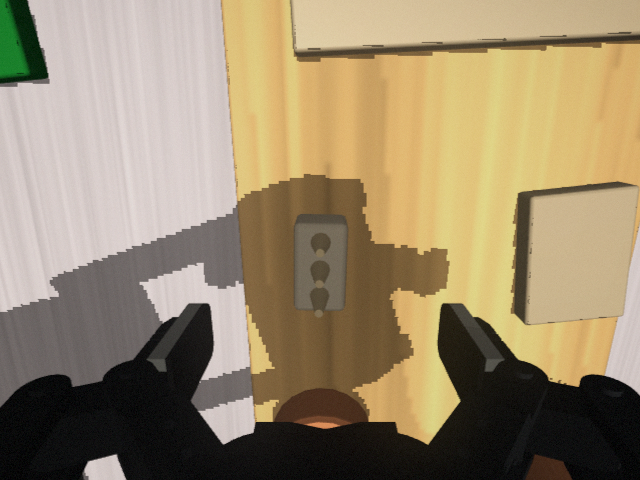

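The wrist estimate (433,198) holds at both heights: the block centre is at (320,266), against a predicted (320,267). The scene camera is off by about 8 mm, so I'll use the wrist camera from here.

```bash
python3 -m pendant '[{"offset":[-0.3,0.15,-2],"yaw":0},{"offset":[-0.3,0.15,-4],"yaw":0},{"offset":[-0.3,0.15,-5.5],"yaw":0},{"offset":[-0.3,0.15,-6.5],"yaw":0},{"offset":[-0.3,0.15,-6.5],"yaw":0},{"offset":[-0.3,0.15,-6.5],"yaw":0}]'; python3 -m pendant '[{"offset":[0,0,0],"yaw":0},{"offset":[0,0,0],"yaw":0},{"offset":[0,0,0],"yaw":0},{"offset":[0,0,0],"yaw":0},{"offset":[0,0,0],"yaw":0},{"offset":[0,0,0],"yaw":0},{"offset":[0,0,0],"yaw":0},{"offset":[0,0,0],"yaw":0}]' 1 30
```

```text
t: 2.72
tcp_pos: [0.4345, 0.1978, 0.0253]
orientation: [-89.9, -0.0, 1.2]
wrist_force: [0.7, 0.1, -0.3]
width: 0.0858
t: 3.72
tcp_pos: [0.4348, 0.1979, 0.0256]
orientation: [-89.9, -0.1, 1.2]
wrist_force: [0.1, -0.1, 4.8]
width: 0.0275
```

```bash
python3 -m pendant '[{"offset":[0,0,2],"yaw":0},{"offset":[0,0,7],"yaw":0},{"offset":[0,0,13],"yaw":0},{"offset":[0,-3,18],"yaw":0},{"offset":[1,-8,20],"yaw":0},{"offset":[2,-14,20],"yaw":-0.1},{"offset":[3,-20,20],"yaw":-0.2},{"offset":[4,-26,20],"yaw":-0.35}]'; python3 -m pendant '[{"offset":[1,-6,0],"yaw":0},{"offset":[2,-12,0],"yaw":0},{"offset":[3,-18,0],"yaw":0},{"offset":[3.4,-22.4,0],"yaw":0},{"offset":[3.4,-22.4,0],"yaw":0},{"offset":[3.4,-22.4,0],"yaw":0}]'
python3 - <<'E'
from h import *
save('wrist','w3')
E
```

```text
t: 4.72
tcp_pos: [0.4744, -0.0639, 0.2249]
orientation: [-89.9, 0.0, -19.1]
wrist_force: [0.9, -0.6, -0.7]
width: 0.0272
t: 5.48
tcp_pos: [0.5082, -0.2873, 0.2239]
orientation: [-89.9, 0.1, -19.1]
wrist_force: [1.1, -0.2, -0.6]
width: 0.0273
```

View pics/w3.png

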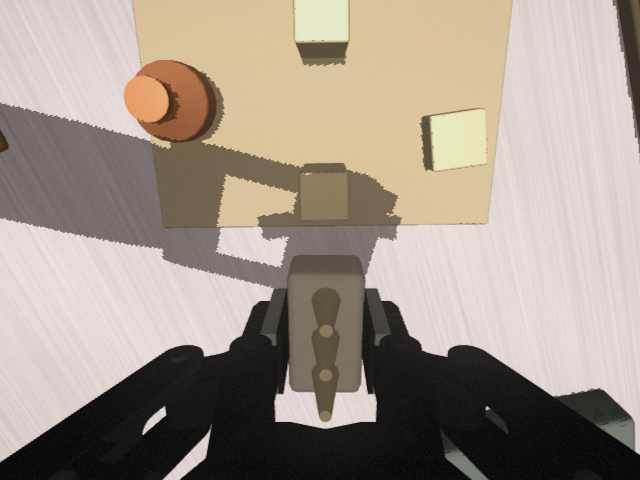

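Wrist view: near post top at (300..348, 171..221), far post near edge at (294..348, 40), prop top at (430,116), (484,109), (488,162), (433,170). The shelf near edge runs (164,227) to (488,222), the vase neck is at (149,99), and the held cone block top is centred at about (325,334).

Run:
```python
from h import *
A=px('w3',[(300,171),(348,171),(349,221),(300,221)],.082);a=A.mean(0);print('pL',a.round(4),np.linalg.norm(np.roll(A,-1,0)-A,axis=1))
B=px('w3',[(294,40),(348,40)],.082);e=B[1]-B[0];u=e/np.linalg.norm(e);n=np.array([-u[1],u[0],0]);b=B.mean(0)+n*.018;print('pR',b.round(4),'dist',np.linalg.norm(b-a),np.linalg.norm(e))
print('mid',((a+b)/2).round(4),'ang',np.degrees(np.arctan2(*(b-a)[1::-1])))
C=px('w3',[(164,227),(488,222)],.016);e=C[1]-C[0];print('edge ang',np.degrees(np.arctan2(e[1],e[0])),np.linalg.norm(e)); u=e/np.linalg.norm(e);n=np.array([-u[1],u[0],0]);print('edge mid+100',(C.mean(0)+n*.1).round(4))
P=px('w3',[(430,116),(484,109),(488,162),(433,170)],.046);print('prop',P.mean(0).round(4),np.linalg.norm(np.roll(P,-1,0)-P,axis=1))
print('vase',px('w3',[(149,99)],.096))
print('block',px('w3',[(289,277),(362,277),(362,391),(289,391),(325,334)],.2344).round(4))
s=monitor.get_state();print(s['tcp_pos'])
```

```text
pL [ 0.5127 -0.2663  0.082 ] [0.03406934 0.03664585 0.03612179 0.03663961]
pR [ 0.5502 -0.1518  0.082 ] dist 0.12052590638494026 0.034927332758915484
mid [ 0.5315 -0.209   0.082 ] ang 71.8834716848792
edge ang -18.127961265742208 0.29688447758732917
edge mid+100 [ 0.532  -0.2081  0.016 ]
prop [ 0.6246 -0.2647  0.046 ] [0.04127451 0.04087113 0.04371907 0.04169397]
vase [[ 0.42834822 -0.16744122  0.096     ]]
block [[ 0.5023 -0.2615  0.2344]
 [ 0.5261 -0.2696  0.2344]
 [ 0.5121 -0.3141  0.2344]
 [ 0.4859 -0.3051  0.2344]
 [ 0.5068 -0.2865  0.2344]]
[ 0.50837435 -0.28688631  0.22435275]
```

```bash
python3 -m pendant '[{"offset":[1.2,3.9,0],"yaw":0.017},{"offset":[2.49,7.78,0],"yaw":0.017},{"offset":[2.49,7.78,-5],"yaw":0.017},{"offset":[2.49,7.78,-10],"yaw":0.017},{"offset":[2.49,7.78,-14],"yaw":0.017},{"offset":[2.49,7.78,-17],"yaw":0.017},{"offset":[2.49,7.78,-18.6],"yaw":0.017},{"offset":[2.49,7.78,-18.6],"yaw":0.017}]';  python3 -m pendant '[{"offset":[0,0,0],"yaw":0},{"offset":[0,0,0],"yaw":0}]'
```

```text
t: 6.52
tcp_pos: [0.5329, -0.2083, 0.0379]
orientation: [-89.9, 0.1, -18.0]
wrist_force: [-0.2, -0.5, -0.8]
width: 0.0275
t: 6.78
tcp_pos: [0.5337, -0.2085, 0.0394]
orientation: [-89.9, 0.0, -18.0]
wrist_force: [-0.1, -0.4, -0.5]
width: 0.0273
```

```bash
python3 -m pendant '[{"offset":[0,-0.05,-0.2],"yaw":0},{"offset":[0,-0.05,-0.4],"yaw":0},{"offset":[0,-0.05,-0.6],"yaw":0},{"offset":[0,-0.05,-0.75],"yaw":0},{"offset":[0,-0.05,-0.75],"yaw":0}]'; python3 -m pendant '[{"offset":[0,0,-0.1],"yaw":0},{"offset":[0,0,-0.15],"yaw":0}]'
```

```text
t: 7.4
tcp_pos: [0.5336, -0.2089, 0.0317]
orientation: [-89.9, 0.0, -18.0]
wrist_force: [-0.6, -0.4, -0.3]
width: 0.0273
t: 7.65
tcp_pos: [0.5335, -0.2089, 0.03]
orientation: [-89.9, 0.0, -18.0]
wrist_force: [0.0, -0.1, -1.0]
width: 0.0272
```

```bash
python3 -m pendant '[{"offset":[0,0,-0.1],"yaw":0},{"offset":[0,0,-0.1],"yaw":0}]'; python3 -m pendant '[{"offset":[0,0,-0.05],"yaw":0},{"offset":[0,0,-0.05],"yaw":0}]'
```

```text
t: 7.9
tcp_pos: [0.5337, -0.2089, 0.0297]
orientation: [-89.9, 0.0, -18.0]
wrist_force: [-2.5, 0.7, 4.7]
width: 0.0274
t: 8.15
tcp_pos: [0.5337, -0.2089, 0.0296]
orientation: [-89.9, 0.0, -18.0]
wrist_force: [-3.3, 1.0, 4.9]
width: 0.0273
```

```bash
python3 -m pendant '[{"offset":[0,0,0],"yaw":0},{"offset":[0,0,0],"yaw":0},{"offset":[0,0,0],"yaw":0},{"offset":[0,0,0.2],"yaw":0}]' -0.2; python3 -m pendant '[{"offset":[0,0,2],"yaw":0},{"offset":[0,0,6],"yaw":0},{"offset":[0,0,12],"yaw":0},{"offset":[0,0,18],"yaw":0},{"offset":[0,5,20],"yaw":-0.17},{"offset":[-0.5,11,20],"yaw":-0.34},{"offset":[-1,17,20],"yaw":-0.51},{"offset":[-1,23,20],"yaw":-0.68}]' -1; python3 -m pendant '[{"offset":[0,6,0],"yaw":-0.17},{"offset":[-0.5,12,0],"yaw":-0.34},{"offset":[-1,18,0],"yaw":-0.51},{"offset":[-1.2,24,-3],"yaw":-0.51},{"offset":[-1.2,30,-6],"yaw":-0.51},{"offset":[-1.2,30.9,-6],"yaw":-0.51},{"offset":[-1.2,30.9,-6],"yaw":-0.51}]'
python3 - <<'E'
from h import *
save('wrist','w4')
print(proj('w4',[[.511,.336,.028]]))
print(monitor.get_state()['tcp_pos'])
E
```

```text
t: 8.65
tcp_pos: [0.5335, -0.2089, 0.0314]
orientation: [-89.9, 0.0, -18.0]
wrist_force: [0.0, -0.5, 1.2]
width: 0.0515
t: 9.65
tcp_pos: [0.5232, 0.02, 0.2334]
orientation: [-89.8, -0.0, -56.8]
wrist_force: [1.4, 0.2, -0.5]
width: 0.0856
t: 10.52
tcp_pos: [0.5105, 0.3304, 0.1737]
orientation: [-89.8, -0.0, -85.9]
wrist_force: [0.7, 0.2, 0.4]
width: 0.0852
[[319.11693247 220.44022208]]
[0.51115878 0.32933393 0.17445094]
```

View pics/w4.png

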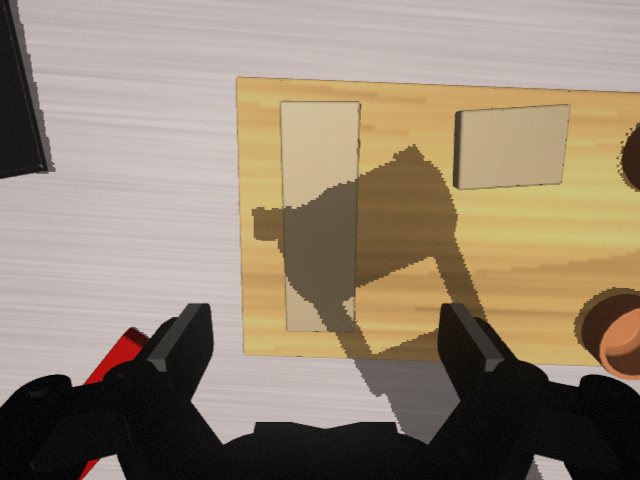

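Bridge top corners are at (281,101), (359,102), (354,331) and (287,331), all inside the view.

Run:
```python
from h import *
P=px('w4',[(281,101),(359,102),(354,331),(287,331)],.028);e=np.roll(P,-1,0)-P
print(P.round(4),P.mean(0).round(4),np.linalg.norm(e,axis=1),np.degrees(np.arctan2(e[:,1],e[:,0])))
```

```text
[[0.5932 0.3677 0.028 ]
 [0.5964 0.3144 0.028 ]
 [0.4201 0.3013 0.028 ]
 [0.4162 0.3559 0.028 ]] [0.5065 0.3348 0.028 ] [0.05337402 0.17675127 0.05470866 0.17739741] [ -86.57239383 -175.75240319   94.11903214    3.81481076]
```

```bash
python3 -m pendant '[{"offset":[-0.45,0.33,-4],"yaw":0},{"offset":[-0.45,0.33,-8],"yaw":0},{"offset":[-0.45,0.33,-12],"yaw":0},{"offset":[-0.45,0.33,-14],"yaw":0},{"offset":[-0.45,0.33,-14.8],"yaw":0},{"offset":[-0.45,0.33,-14.8],"yaw":0},{"offset":[-0.45,0.33,-14.8],"yaw":0}]'
```

```text
t: 11.45
tcp_pos: [0.5076, 0.3331, 0.0283]
orientation: [-89.6, 0.0, -86.0]
wrist_force: [0.4, 0.1, -0.5]
width: 0.0852
```

```bash
python3 -m pendant '[{"offset":[-0.1,0,-0.5],"yaw":0},{"offset":[-0.1,0,-1],"yaw":0},{"offset":[-0.1,0,-1],"yaw":0}]'; python3 -m pendant '[{"offset":[0,0,0],"yaw":0},{"offset":[0,0,0],"yaw":0},{"offset":[0,0,0],"yaw":0},{"offset":[0,0,0],"yaw":0},{"offset":[0,0,0],"yaw":0},{"offset":[0,0,0],"yaw":0}]' 1 70
```

```text
t: 11.82
tcp_pos: [0.5062, 0.3329, 0.0177]
orientation: [-89.6, 0.0, -85.9]
wrist_force: [-0.4, -0.2, 0.4]
width: 0.0851
t: 12.58
tcp_pos: [0.5065, 0.3332, 0.0183]
orientation: [-89.6, 0.0, -85.9]
wrist_force: [0.6, 0.2, 4.9]
width: 0.0546
```

```bash
python3 -m pendant '[{"offset":[0,0,1],"yaw":0},{"offset":[0,0,5],"yaw":0},{"offset":[0,0,10],"yaw":0},{"offset":[0,0,15],"yaw":0},{"offset":[0,-4,17],"yaw":0.1},{"offset":[0,-9,17],"yaw":0.25},{"offset":[0,-14,17],"yaw":0.4},{"offset":[0.5,-19,17],"yaw":0.55}]'; python3 -m pendant '[{"offset":[0.4,-5,0],"yaw":0.15},{"offset":[0.8,-10,0],"yaw":0.3},{"offset":[1.2,-15,0],"yaw":0.45},{"offset":[1.6,-20,0],"yaw":0.6},{"offset":[2,-25,0],"yaw":0.64},{"offset":[2.2,-30,0],"yaw":0.64},{"offset":[2.2,-33,0],"yaw":0.64},{"offset":[2.2,-33,0],"yaw":0.64}]'
```

```text
t: 13.58
tcp_pos: [0.5107, 0.1415, 0.1877]
orientation: [-89.7, 0.1, -54.1]
wrist_force: [0.7, 0.1, -3.7]
width: 0.054
t: 14.58
tcp_pos: [0.5318, -0.1903, 0.1868]
orientation: [-89.7, 0.2, -17.6]
wrist_force: [0.9, 0.2, -2.3]
width: 0.0542
```

```bash
python3 -m pendant '[{"offset":[0.13,-1.88,-2],"yaw":-0.006},{"offset":[0.13,-1.88,-5],"yaw":-0.006},{"offset":[0.13,-1.88,-7],"yaw":-0.006},{"offset":[0.13,-1.88,-8.2],"yaw":-0.006},{"offset":[0.13,-1.88,-8.8],"yaw":-0.006},{"offset":[0.13,-1.88,-8.8],"yaw":-0.006}]';python3 - <<'E'
from h import *
save('wrist','w5');save('side','d5')
s=cv2.imread('pics/d5.png');c=cv2.resize(s[220:370,340:540],(640,480),interpolation=cv2.INTER_CUBIC)
cv2.imwrite('pics/m5.png',cv2.resize(np.vstack([cv2.imread('pics/w5.png'),c])[:, :],(400,600)) if 0 else np.hstack([cv2.resize(cv2.imread('pics/w5.png'),(400,300)),cv2.resize(c,(400,300))]))
s=monitor.get_state();print(s['tcp_pos'],s['orientation'])
E
```

```text
t: 15.32
tcp_pos: [0.5332, -0.209, 0.0987]
orientation: [-89.7, 0.2, -18.0]
wrist_force: [0.0, 0.5, -3.0]
width: 0.0543
[ 0.53357457 -0.20922752  0.09964689] [-89.6932437    0.11702564 -17.98256571]
```

View pics/m5.png

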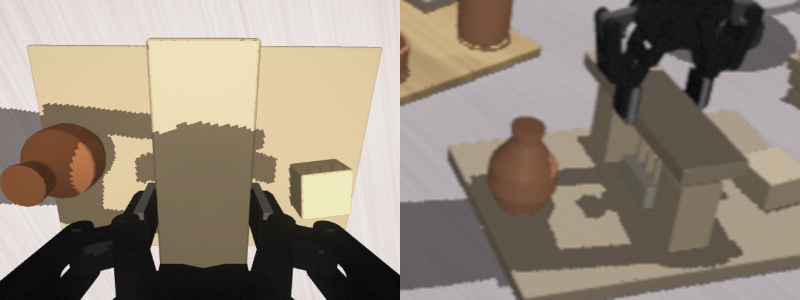

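The bridge hangs centred over both posts, and the cone pack stands upright between them. Now I'll lower it.

```bash
python3 -m pendant '[{"offset":[0,0,-0.3],"yaw":0},{"offset":[0,0,-0.6],"yaw":0},{"offset":[0,0,-0.8],"yaw":0},{"offset":[0,0,-0.9],"yaw":0},{"offset":[0,0,-0.95],"yaw":0}]';python3 -m pendant '[{"offset":[0,0,-0.1],"yaw":0},{"offset":[0,0,-0.15],"yaw":0}]'
```

```text
t: 16.05
tcp_pos: [0.5336, -0.2092, 0.0901]
orientation: [-89.7, 0.1, -18.0]
wrist_force: [-0.7, 0.1, -3.6]
width: 0.0541
t: 16.3
tcp_pos: [0.5335, -0.2092, 0.0885]
orientation: [-89.7, 0.1, -18.0]
wrist_force: [-0.2, -0.8, -2.9]
width: 0.0546
```

```bash
python3 -m pendant '[{"offset":[0,0,-0.1],"yaw":0},{"offset":[0,0,-0.1],"yaw":0}]';python3 -m pendant '[{"offset":[0,0,-0.05],"yaw":0},{"offset":[0,0,-0.08],"yaw":0}]'
```

```text
t: 16.55
tcp_pos: [0.5336, -0.2093, 0.0883]
orientation: [-89.7, 0.1, -18.0]
wrist_force: [-4.5, 2.3, 4.1]
width: 0.0543
t: 16.8
tcp_pos: [0.5337, -0.2093, 0.0883]
orientation: [-89.7, 0.1, -18.0]
wrist_force: [-5.0, 2.4, 6.7]
width: 0.0541
```

```bash
python3 -m pendant '[{"offset":[0,0,0],"yaw":0},{"offset":[0,0,0],"yaw":0},{"offset":[0,0,0],"yaw":0},{"offset":[0,0,0],"yaw":0},{"offset":[0,0,2],"yaw":0},{"offset":[0,0,6],"yaw":0},{"offset":[0,0,11],"yaw":0},{"offset":[0,0,13],"yaw":0}]' -1; python3 -m pendant '[{"offset":[1,6,0],"yaw":0},{"offset":[2,12,0],"yaw":0},{"offset":[2.6,18,0],"yaw":0},{"offset":[3.2,24,0],"yaw":0},{"offset":[3.6,29.4,-1],"yaw":0},{"offset":[3.6,29.4,-1],"yaw":0},{"offset":[3.6,29.4,-1],"yaw":0}]'
python3 - <<'E'
from h import *
save('wrist','w6');save('scene','s6')
s=monitor.get_state();print(s['tcp_pos'],s['orientation'])
a=cv2.resize(cv2.imread('pics/s6.png')[265:465,140:290],(360,480),interpolation=cv2.INTER_CUBIC)
cv2.imwrite('pics/m6.png',np.hstack([cv2.imread('pics/w6.png')[:, 110:550],a]))
print(proj('w6',[[.578,.09,.082]]))
E
```

```text
t: 17.8
tcp_pos: [0.5346, -0.2097, 0.2221]
orientation: [-89.7, -0.2, -18.0]
wrist_force: [-0.2, -0.1, -0.3]
width: 0.0858
t: 18.68
tcp_pos: [0.5706, 0.084, 0.2121]
orientation: [-89.8, -0.2, -18.0]
wrist_force: [0.2, 0.1, 0.3]
width: 0.0852
[0.57080166 0.08311573 0.21245087] [-89.74286065  -0.27340369 -18.07116954]
[[334.01988908 218.83140746]]
```

View pics/m6.png

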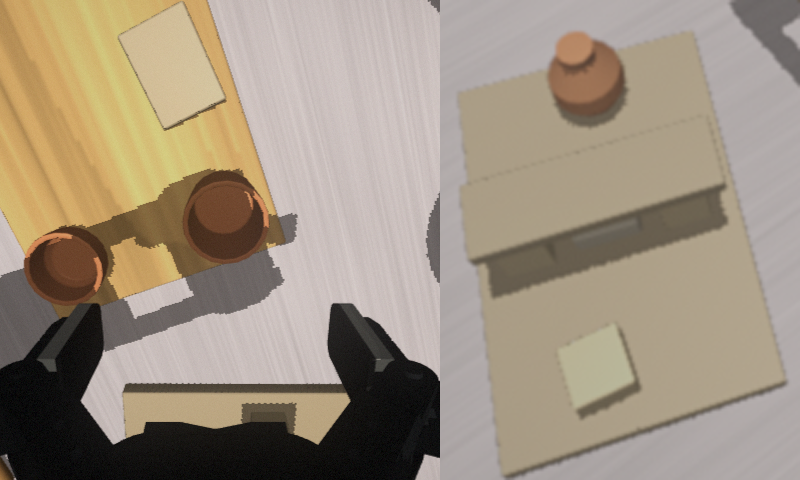

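The bridge lies straight across both posts and the vase is untouched. The cup rim is centred at wrist pixel (336,222) and the dish rim at (176,266).

Run:
```python
from h import *
print(px('w6',[(335.5,222),(293,222),(378,222)],.082).round(4),px('w6',[(176,266),(134,266),(217,266)],.048).round(4))
```

```text
[[0.5783 0.0875 0.082 ]
 [0.5498 0.0968 0.082 ]
 [0.6068 0.0782 0.082 ]] [[0.4404 0.0838 0.048 ]
 [0.4076 0.0945 0.048 ]
 [0.4725 0.0733 0.048 ]]
```

```bash
python3 -m pendant '[{"offset":[0.9,0.38,-1],"yaw":0},{"offset":[0.9,0.38,-4],"yaw":0},{"offset":[0.9,0.38,-8],"yaw":0},{"offset":[0.9,0.38,-12],"yaw":0},{"offset":[0.9,0.38,-15.5],"yaw":0},{"offset":[0.9,0.38,-17],"yaw":0},{"offset":[0.9,0.38,-17],"yaw":0},{"offset":[0.9,0.38,-17],"yaw":0}]'; python3 -m pendant '[{"offset":[0,0,0],"yaw":0},{"offset":[0,0,0],"yaw":0},{"offset":[0,0,0],"yaw":0},{"offset":[0,0,0],"yaw":0},{"offset":[0,0,0],"yaw":0},{"offset":[0,0,0],"yaw":0}]' 1 30
```

```text
t: 19.77
tcp_pos: [0.581, 0.0869, 0.0442]
orientation: [-89.7, -0.4, -18.1]
wrist_force: [0.3, -0.0, 0.2]
width: 0.0856
t: 20.52
tcp_pos: [0.5819, 0.087, 0.0463]
orientation: [-89.6, -0.6, -18.1]
wrist_force: [-1.1, -0.3, 6.3]
width: 0.0622
```

```bash
python3 -m pendant '[{"offset":[0,0,1],"yaw":0},{"offset":[0,0,4],"yaw":0},{"offset":[0,0,9],"yaw":0},{"offset":[0,0,14],"yaw":0},{"offset":[0,0,18],"yaw":0},{"offset":[-0.6,-4,18.5],"yaw":0},{"offset":[-1.4,-9,18.5],"yaw":0},{"offset":[-2.2,-14,18.5],"yaw":0}]'; python3 -m pendant '[{"offset":[-0.8,-5,0],"yaw":0},{"offset":[-1.6,-9,0],"yaw":0},{"offset":[-2.3,-12.6,0],"yaw":0},{"offset":[-2.65,-14.6,0],"yaw":0},{"offset":[-2.65,-15.6,0],"yaw":0},{"offset":[-2.65,-15.6,0],"yaw":0},{"offset":[-2.65,-15.6,0],"yaw":0}]'
```

```text
t: 21.52
tcp_pos: [0.5595, -0.0542, 0.2321]
orientation: [-89.6, -0.6, -18.0]
wrist_force: [0.9, -0.5, -2.1]
width: 0.0621
t: 22.4
tcp_pos: [0.5333, -0.2091, 0.2321]
orientation: [-89.6, -0.6, -18.0]
wrist_force: [0.7, 0.1, -2.5]
width: 0.0621
```

```bash
python3 -m pendant '[{"offset":[0,0,-2],"yaw":0},{"offset":[0,0,-5],"yaw":0},{"offset":[0,0,-7.5],"yaw":0},{"offset":[0,0,-8.7],"yaw":0},{"offset":[0,0,-9.2],"yaw":0},{"offset":[0,0,-9.2],"yaw":0},{"offset":[0,0,-9.2],"yaw":0}]'
python3 - <<'E'
from h import *
save('wrist','w7');save('scene','s7');save('side','d7')
a=cv2.resize(cv2.imread('pics/s7.png')[265:465,140:290],(300,400),interpolation=cv2.INTER_CUBIC)
c=cv2.resize(cv2.imread('pics/d7.png')[190:370,370:570],(444,400),interpolation=cv2.INTER_CUBIC)
cv2.imwrite('pics/m7.png',np.hstack([a,c]))
E
```

```text
t: 23.28
tcp_pos: [0.5338, -0.2093, 0.1413]
orientation: [-89.6, -0.7, -18.0]
wrist_force: [0.2, 0.6, -1.0]
width: 0.0618
```

View pics/m7.png

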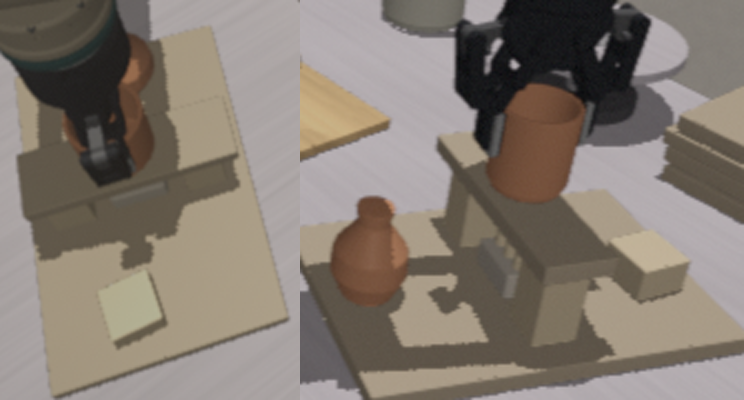

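The cup hangs upright over the middle of the bridge, and the vase is untouched. I'll lower it in small steps until it touches.

```bash
python3 -m pendant '[{"offset":[0,0,-0.2],"yaw":0},{"offset":[0,0,-0.4],"yaw":0},{"offset":[0,0,-0.55],"yaw":0},{"offset":[0,0,-0.65],"yaw":0},{"offset":[0,0,-0.65],"yaw":0}]';python3 -m pendant '[{"offset":[0,0,-0.1],"yaw":0},{"offset":[0,0,-0.1],"yaw":0}]';python3 -m pendant '[{"offset":[0,0,-0.1],"yaw":0},{"offset":[0,0,-0.1],"yaw":0}]'
```

```text
t: 24.05
tcp_pos: [0.5335, -0.2093, 0.1342]
orientation: [-89.6, -0.7, -18.0]
wrist_force: [-0.2, -0.4, -1.3]
width: 0.0621
t: 24.3
tcp_pos: [0.5335, -0.2093, 0.1331]
orientation: [-89.6, -0.7, -18.0]
wrist_force: [-0.7, 0.1, -1.5]
width: 0.0618
t: 24.55
tcp_pos: [0.5336, -0.2093, 0.1324]
orientation: [-89.6, -0.7, -18.0]
wrist_force: [-0.8, 0.3, 0.6]
width: 0.0624
```

```bash
python3 -m pendant '[{"offset":[0,0,-0.06],"yaw":0},{"offset":[0,0,-0.06],"yaw":0}]';python3 -m pendant '[{"offset":[0,0,0],"yaw":0},{"offset":[0,0,0],"yaw":0},{"offset":[0,0,0],"yaw":0},{"offset":[0,0,0],"yaw":0}]' -1;  python3 -m pendant '[{"offset":[0,0,1],"yaw":0},{"offset":[0,0,4],"yaw":0},{"offset":[0,0,9],"yaw":0},{"offset":[0,0,13],"yaw":0},{"offset":[0,0,13],"yaw":0}]'
```

```text
t: 24.8
tcp_pos: [0.5336, -0.2093, 0.1323]
orientation: [-89.6, -0.7, -18.0]
wrist_force: [-1.8, 0.6, 4.8]
width: 0.0623
t: 25.3
tcp_pos: [0.5336, -0.2093, 0.1322]
orientation: [-89.6, -0.7, -18.0]
wrist_force: [0.0, -0.3, -0.2]
width: 0.0855
t: 25.92
tcp_pos: [0.5348, -0.2099, 0.2675]
orientation: [-89.7, -1.2, -18.0]
wrist_force: [-1.1, 0.0, -0.3]
width: 0.0857
```

```bash
python3 -c "
from h import *
save('wrist','w8')"; python3 -m pendant '[{"offset":[-1.5,6,0],"yaw":0},{"offset":[-3.5,12,0],"yaw":0},{"offset":[-5.5,18,0],"yaw":0},{"offset":[-7.5,24,-3],"yaw":0},{"offset":[-9.5,29,-6],"yaw":0},{"offset":[-9.5,29.6,-8],"yaw":0},{"offset":[-9.5,29.6,-8],"yaw":0},{"offset":[-9.5,29.6,-8],"yaw":0}]'
python3 - <<'E'
from h import *
save('wrist','w9')
s=monitor.get_state();print(s['tcp_pos'],s['orientation'])
cv2.imwrite('pics/m9.png',np.hstack([cv2.imread('pics/w9.png')[:,120:520],cv2.imread('pics/w8.png')[:, 120:520]]))
E
```

```text
t: 26.98
tcp_pos: [0.4395, 0.0859, 0.1851]
orientation: [-89.6, -1.0, -18.0]
wrist_force: [1.0, -0.5, -0.6]
width: 0.0853
[0.43976584 0.08570852 0.18551473] [-89.60438228  -1.01943364 -18.03798904]
```

View pics/m9.png

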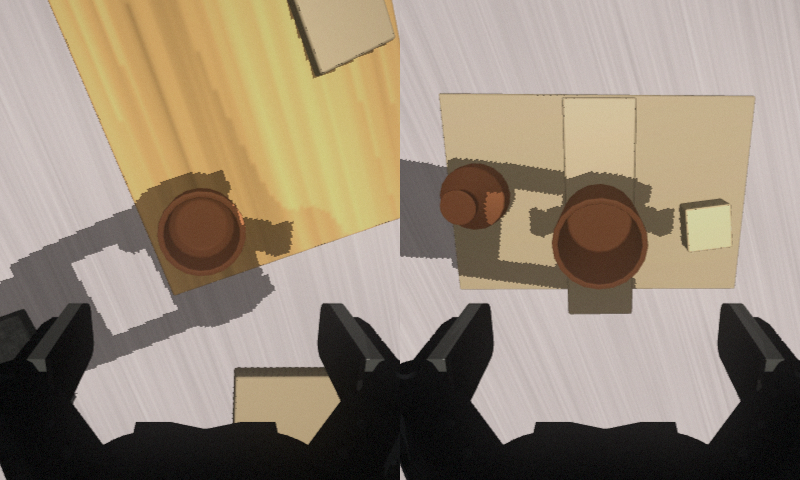

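Left: dish rim centred at wrist pixel (321.5,234.5). Right: the cup stands upright on the bridge with its rim centre at (320,243). The bridge edges there run x=283..355 and 288..352, so the cup is centred across the bridge. The prop top is at (402,210), (448,205), (452,247), (407,251).

Run:
```python
from h import *
print('dish',px('w9',[(321.5,234.5),(278,234.5),(365,234.5)],.048).round(4))
print('cup',px('w8',[(320,243)],.168).round(4))
P=px('w8',[(283,98),(355,98),(352,314),(288,314)],.098);print('bridge',P.round(4),P.mean(0).round(4))
P=px('w8',[(402,210),(448,205),(452,247),(407,251)],.046);e=np.roll(P,-1,0)-P;print('prop',P.mean(0).round(4),np.linalg.norm(e,axis=1))
```

```text
dish [[0.4359 0.0814 0.048 ]
 [0.4058 0.0914 0.048 ]
 [0.4662 0.0714 0.048 ]]
cup [[ 0.5321 -0.209   0.168 ]]
bridge [[ 0.5348 -0.1146  0.098 ]
 [ 0.5856 -0.1311  0.098 ]
 [ 0.5319 -0.3008  0.098 ]
 [ 0.479  -0.283   0.098 ]] [ 0.5328 -0.2074  0.098 ]
prop [ 0.6233 -0.2645  0.046 ] [0.04362087 0.04250206 0.04404705 0.04160922]
```

```bash
python3 -m pendant '[{"offset":[-0.2,-0.37,-2],"yaw":0},{"offset":[-0.2,-0.37,-6],"yaw":0},{"offset":[-0.2,-0.37,-10],"yaw":0},{"offset":[-0.2,-0.37,-13],"yaw":0},{"offset":[-0.2,-0.37,-15],"yaw":0},{"offset":[-0.2,-0.37,-16],"yaw":0},{"offset":[-0.2,-0.37,-16],"yaw":0},{"offset":[-0.2,-0.37,-16],"yaw":0}]'; python3 -m pendant '[{"offset":[0,0,0],"yaw":0},{"offset":[0,0,0],"yaw":0},{"offset":[0,0,0],"yaw":0},{"offset":[0,0,0],"yaw":0},{"offset":[0,0,0],"yaw":0},{"offset":[0,0,0],"yaw":0}]' 1 30
```

```text
t: 28.02
tcp_pos: [0.4387, 0.0819, 0.0267]
orientation: [-89.6, -1.1, -18.1]
wrist_force: [-0.3, -0.5, -0.4]
width: 0.0858
t: 28.78
tcp_pos: [0.4393, 0.082, 0.0283]
orientation: [-89.5, -1.2, -18.0]
wrist_force: [-4.8, -0.3, 8.3]
width: 0.0649
```

```bash
python3 -m pendant '[{"offset":[0,0,1],"yaw":0},{"offset":[0,0,5],"yaw":0},{"offset":[0,0,10],"yaw":0},{"offset":[0,0,15],"yaw":0},{"offset":[3,-1,20],"yaw":0},{"offset":[8,-4,21],"yaw":0},{"offset":[13,-7,21],"yaw":0},{"offset":[17,-11,21],"yaw":0}]'; python3 -m pendant '[{"offset":[1,-5,0],"yaw":0},{"offset":[2.5,-11,0],"yaw":0},{"offset":[3,-17,0],"yaw":0},{"offset":[3,-20,0],"yaw":0},{"offset":[3,-20,0],"yaw":0}]'
```

```text
t: 29.78
tcp_pos: [0.6108, -0.0286, 0.2388]
orientation: [-89.5, -1.3, -18.0]
wrist_force: [-0.2, 1.1, -0.6]
width: 0.0649
t: 30.4
tcp_pos: [0.6402, -0.2311, 0.2387]
orientation: [-89.5, -1.2, -18.2]
wrist_force: [-0.2, -0.3, -1.4]
width: 0.0644
```

```bash
python3 -m pendant '[{"offset":[-0.7,-1.7,0],"yaw":0},{"offset":[-1.47,-3.4,-3],"yaw":0},{"offset":[-1.47,-3.4,-7],"yaw":0},{"offset":[-1.47,-3.4,-11],"yaw":0},{"offset":[-1.47,-3.4,-14],"yaw":0},{"offset":[-1.47,-3.4,-15.5],"yaw":0},{"offset":[-1.47,-3.4,-16],"yaw":0},{"offset":[-1.47,-3.4,-16],"yaw":0}]'
python3 - <<'E'
from h import *
save('wrist','w10');save('side','d10');save('scene','s10')
a=cv2.resize(cv2.imread('pics/s10.png')[345:465,150:290],(350,300),interpolation=cv2.INTER_CUBIC)
c=cv2.resize(cv2.imread('pics/d10.png')[230:370,400:590],(407,300),interpolation=cv2.INTER_CUBIC)
cv2.imwrite('pics/m10.png',np.hstack([a,c]))
s=monitor.get_state();print(s['tcp_pos'],s['orientation'])
E
```

```text
t: 31.4
tcp_pos: [0.626, -0.2652, 0.0799]
orientation: [-89.5, -1.3, -18.2]
wrist_force: [-1.1, 0.4, -0.7]
width: 0.0648
[ 0.62616912 -0.26537077  0.08031492] [-89.53691627  -1.36798186 -18.17481411]
```

View pics/m10.png

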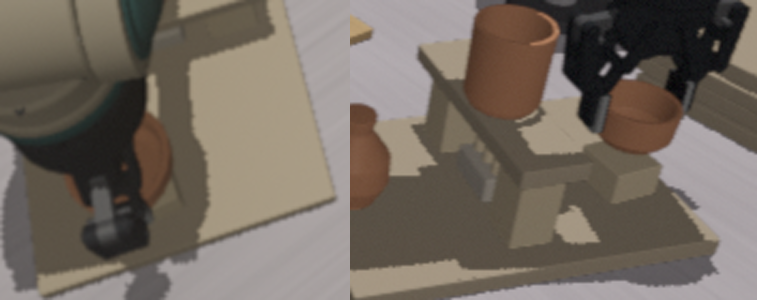

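The dish hangs level over the prop, and the cup stands on the bridge. I'll lower the dish until it touches.

```bash
python3 -m pendant '[{"offset":[-0.05,0,-0.4],"yaw":0},{"offset":[-0.05,0,-0.8],"yaw":0},{"offset":[-0.05,0,-1.1],"yaw":0},{"offset":[-0.05,0,-1.35],"yaw":0},{"offset":[-0.05,0,-1.45],"yaw":0},{"offset":[-0.05,0,-1.45],"yaw":0}]';python3 -m pendant '[{"offset":[0,0,-0.1],"yaw":0},{"offset":[0,0,-0.1],"yaw":0}]';python3 -m pendant '[{"offset":[0,0,-0.1],"yaw":0},{"offset":[0,0,-0.1],"yaw":0}]'
```

```text
t: 32.3
tcp_pos: [0.6256, -0.2654, 0.0657]
orientation: [-89.5, -1.4, -18.2]
wrist_force: [-0.4, 1.4, -1.1]
width: 0.0647
t: 32.55
tcp_pos: [0.6256, -0.2654, 0.0647]
orientation: [-89.5, -1.4, -18.2]
wrist_force: [-0.1, 0.2, -1.3]
width: 0.0647
t: 32.8
tcp_pos: [0.6256, -0.2653, 0.0636]
orientation: [-89.5, -1.3, -18.2]
wrist_force: [-0.1, -0.4, -1.0]
width: 0.0645
```

```bash
python3 -m pendant '[{"offset":[0,0,-0.1],"yaw":0},{"offset":[0,0,-0.1],"yaw":0}]';python3 -m pendant '[{"offset":[0,0,-0.07],"yaw":0},{"offset":[0,0,-0.07],"yaw":0}]'
```

```text
t: 33.05
tcp_pos: [0.6256, -0.2653, 0.0626]
orientation: [-89.5, -1.3, -18.2]
wrist_force: [0.4, 1.0, -0.1]
width: 0.0648
t: 33.3
tcp_pos: [0.6256, -0.2654, 0.0624]
orientation: [-89.5, -1.4, -18.2]
wrist_force: [-1.3, 0.2, 2.4]
width: 0.0647
```

Contact. I'll release, rise straight up and take a final look.

```bash
python3 -m pendant '[{"offset":[0,0,0],"yaw":0},{"offset":[0,0,0],"yaw":0},{"offset":[0,0,0],"yaw":0},{"offset":[0,0,0],"yaw":0},{"offset":[0,0,0],"yaw":0}]' -1;  python3 -m pendant '[{"offset":[0,0,1],"yaw":0},{"offset":[0,0,4],"yaw":0},{"offset":[0,0,9],"yaw":0},{"offset":[0,0,14],"yaw":0},{"offset":[0,0,19],"yaw":0},{"offset":[0,0,20],"yaw":0},{"offset":[0,0,20],"yaw":0}]'
python3 - <<'E'
from h import *
save('wrist','w11');save('side','d11')
c=cv2.resize(cv2.imread('pics/d11.png')[210:370,370:570],(400,320),interpolation=cv2.INTER_CUBIC)
w=cv2.imread('pics/w11.png')[60:380,100:500]
cv2.imwrite('pics/m11.png',np.hstack([w,c]))
E
```

```text
t: 33.92
tcp_pos: [0.6256, -0.2654, 0.0623]
orientation: [-89.5, -1.4, -18.2]
wrist_force: [-0.5, -0.2, -0.5]
width: 0.0852
t: 34.8
tcp_pos: [0.6257, -0.2654, 0.2632]
orientation: [-89.5, -1.4, -18.2]
wrist_force: [-0.3, -0.1, 0.2]
width: 0.0857
```

View pics/m11.png

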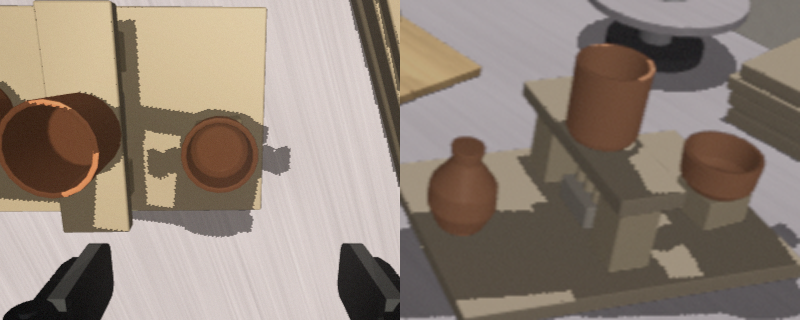

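Run:
```python
from h import *
P=px('w11',[(319.5,214.5)],.082);print(P)
q=proj('d11',[P[0]-[0,0,.036]]);print(q)
```

```text
[[ 0.62383698 -0.26524958  0.082     ]]
[[525.27147001 301.80692662]]
```

The dish centre measures (623.8,-265.2) and the prop (623.9,-264.6) with the same camera, so it is centred. Everything stands upright and the arm is clear, so I'm handing in.

```bash
python3 -c "
from station import robot
print(robot.sign_off())"
```

```text
the job is handed in; nothing more can be done
None
```

The kiln shelf is loaded as asked and handed in at about 35 s of the 120 s. I placed the cone pack first, then the bridge, the cup and the dish. Each was lowered in small steps until the wrist force changed, and no reading I took after a move exceeded about 10 N.

**Last checks (wrist camera):**
- **Dish:** centred on the prop to within about 1 mm.
- **Cup:** within about 2 mm of the middle of the bridge.
- **Bridge:** its centre came out within about 2 mm of midway between the posts.
- **Cone pack:** upright between the posts in the side view. I did not measure its position again after release; it was set down within about 1 mm of the midpoint I had worked out.
- **Vase and short slab:** the vase looked the same in the last side view. The short slab was still in place when I last saw it, just before I picked up the dish.

**What disagreed:**
- **Scene camera:** its positions were up to about 12 mm off the wrist camera's (8–9 mm in x and y at the cone pack), so I used the wrist camera for grasping and placing.
- **Dish position:** early readings differed by up to about 7 mm, so I used the closest look.
- **Tool tilt:** it drifted to about 1.4 degrees by the end, which had no visible effect on the placings.

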